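# Sort cut channel pieces into their length trays

## Robot

A 6-joint arm with a two-finger parallel gripper is mounted at the origin on the work surface. World frame = base frame: x ahead of the robot, y to its left, z up, the work surface at z = 0. Lengths are in m, angles in degrees, forces in N, time in s.
With the tool pointing down it reaches from about 0.25 to 0.8 m from the base axis. Payload 3.9 kg.
Tool frame: the origin (TCP) lies at the very end of the fingers, on their centre line; the grasp point (between the pads) lies 19 mm behind it (manip.grip_depth is the distance from the TCP to the grasp point, in m); y points along the fingers, z is the direction in which the jaws open and shut, and the axes are right-handed (so a half turn about y gives the same grasp; the last joint's range is limited). The gripper opens to 85 mm and grips with 20 to 120 N. Pads are 22 mm wide; open, the fingers measure 114 mm over their backs; the gripper's body (76 mm by 85 mm) begins 54 mm behind the grasp point. The pads swing forward as they close: fully open they stand 13 mm farther back than shut.
Start: joints at [67.208, 14.897, -7.913, 67.191, 0, 90], TCP at [0.203, 0.484, 0.231] pointing down, gripper open.
Joint ranges: [-159.42, 159.42], [-47.68, 98.78], [-73.54, 78.23], [-108.79, 121.32], [-90, 84.71], [-180, 180]. Speed limits (degrees/s): [147.25, 147.25, 180, 180, 180, 180].

## Interface

Orientations are given as a 3x3 rotation matrix whose columns are the frame's x, y, z axes.
In Python, from cell import manip gives the robot as it stands.
- The arm moves only by the tool step_arm, never from a script. Its argument "targets" is a list of rows, each an object with "dp": the shift along the world's x, y, z in cm, a list of three; "angular": the turn, a rotation vector about the world's x, y, z in rad, a list of three. A call has 1 to 12 rows; each row is the pose to reach, as a shift and turn from the pose commanded when the call began; what a row does not reach only later rows make up. A row lasts 1/8 s, in which the tool goes at most 62.5 mm and 10.7 degrees, less where a joint would pass 70% of its speed; a pose out of reach is approached as far as the arm can. A call with a gripper value outside its range is refused whole. "claw" is the opening in per cent of the stroke, from 0 (shut) to 100 (fully open), set as the call begins (left out, the last holds). The fingers move at their own pace and stop on an object; "force" is the grip in N (left out, the last holds). Time passes only in rows, so rows that repeat a pose let the fingers close. It gives the time, the measured TCP pose, the force and the opening at its end, in the units of the state.
- manip.get_obs(): the state, without advancing time (a new reading comes with each control period).
- manip.capture(name): name is "side" or "top" or "wrist"; returns a dict with "color" (480x640x3 uint8, red, green, blue), "intrinsics" (3x3 intrinsics, pixels), "extrinsics" (4x4, takes a point from world to camera coordinates). Camera axes: x right, y up, looking along -z (the intrinsics and any distortion apply to the point x, -y, -z); pixel columns grow to the right and rows downward; lengths in m; the calibration is good to about 2 mm. A picture is of the moment at which its call begins. There is no depth.
- manip.close_job(): hands the job in, once; it reports no verdict.
The state is a dict: "t": time; "joint_pos": joint angles; "qvel": joint speeds; "effort": joint torques, N m; "position": TCP position; "orientation": TCP orientation; "ft_force": force on the tool from outside, world axes, zero at the start; "moment": the same for the moment, N m; "width": finger opening in m.
Only numpy, scipy, OpenCV 4.12 (cv2) and the standard library are available. Lean on these libraries where they do the work, as an engineer would, in place of code of your own. Each camera call takes 0.05 s, during which the arm holds its last target. There are 200 camera calls.

## Task

Put each of the four open channel pieces into the shallow tray made for its length: shortest piece in the shortest tray, and so on up to the longest, each lying flat on its tray's floor with its open side up. Leave the closed box tube and the round pipe collar where they are.

Things in the scene. Friction and masses are not known exactly. Their poses are not given: they have to be found in the camera images.
- shortest (a point): The shortest of four cut pieces of plain galvanised steel channel (U-section, open side up at the start): 45 mm long (its x axis), 40 mm wide (y), 30 mm high (z up), walls and floor 3 mm thick, punched slots in the floor, 90 g give or take. The point is its centre, half-way up (15 mm above its underside).
- tray_shortest: Fixed shallow tray (black floor, thin grey rim) for the 45 mm piece: 67 mm (x) by 62 mm (y) inside, 73 by 68 mm outside; floor 3 mm thick, rim 10 mm high above the bench. Origin at the centre of its underside, on the bench; z up.
- second (a point): The second shortest of four cut pieces of plain galvanised steel channel (U-section, open side up at the start): 75 mm long (its x axis), 40 mm wide (y), 30 mm high (z up), walls and floor 3 mm thick, punched slots in the floor, 150 g give or take. The point is its centre, half-way up (15 mm above its underside).
- tray_second: Fixed shallow tray (black floor, thin grey rim) for the 75 mm piece: 97 mm (x) by 62 mm (y) inside, 103 by 68 mm outside; floor 3 mm thick, rim 10 mm high above the bench. Origin at the centre of its underside, on the bench; z up.
- third (a point): The second longest of four cut pieces of plain galvanised steel channel (U-section, open side up at the start): 105 mm long (its x axis), 40 mm wide (y), 30 mm high (z up), walls and floor 3 mm thick, punched slots in the floor, 210 g give or take. The point is its centre, half-way up (15 mm above its underside).
- tray_third: Fixed shallow tray (black floor, thin grey rim) for the 105 mm piece: 127 mm (x) by 62 mm (y) inside, 133 by 68 mm outside; floor 3 mm thick, rim 10 mm high above the bench. Origin at the centre of its underside, on the bench; z up.
- longest (a point): The longest of four cut pieces of plain galvanised steel channel (U-section, open side up at the start): 135 mm long (its x axis), 40 mm wide (y), 30 mm high (z up), walls and floor 3 mm thick, punched slots in the floor, 270 g give or take. The point is its centre, half-way up (15 mm above its underside).
- tray_longest: Fixed shallow tray (black floor, thin grey rim) for the 135 mm piece: 157 mm (x) by 62 mm (y) inside, 163 by 68 mm outside; floor 3 mm thick, rim 10 mm high above the bench. Origin at the centre of its underside, on the bench; z up.
- box_tube (a point): Look-alike to be left alone: a closed rectangular steel tube, 90 mm long (x), 40 mm wide (y), 30 mm high, its top a closed flat face. The point is its centre, 15 mm above the bench.
- collar (a point): Look-alike to be left alone: a round steel pipe collar standing on end, 50 mm outside diameter, 34 mm bore, 30 mm high. The point is its centre, 15 mm above the bench.
Mind the look-alikes: they are no part of the job. Leave any black or green look-alike of the part that bears second alone. Leave any green look-alike of the tray_shortest alone.

How it is judged (in metres and radians):
At the end, for the whole second after the job is handed in: Each piece rests flat in the tray of its own length (centre within 15.5 mm of the tray's centre along each tray side and 15 to 21.5 mm above its underside), open side up within 0.08 rad, still and released; box tube and pipe collar within 20 mm of where they started (x of shortest in the frame of tray_shortest between -0.0155 and 0.0155 m and y of shortest in the frame of tray_shortest between -0.0155 and 0.0155 m and z of shortest in the frame of tray_shortest between 0.015 and 0.0215 m and angle between each of shortest, second, third, longest's own z axis and vertical below 0.08 rad and linear speed of each of cut_shortest, cut_second, cut_third, cut_longest below 0.02 m/s and x of second in the frame of tray_second between -0.0155 and 0.0155 m and y of second in the frame of tray_second between -0.0155 and 0.0155 m and z of second in the frame of tray_second between 0.015 and 0.0215 m and x of third in the frame of tray_third between -0.0155 and 0.0155 m and y of third in the frame of tray_third between -0.0155 and 0.0155 m and z of third in the frame of tray_third between 0.015 and 0.0215 m and x of longest in the frame of tray_longest between -0.0155 and 0.0155 m and y of longest in the frame of tray_longest between -0.0155 and 0.0155 m and z of longest in the frame of tray_longest between 0.015 and 0.0215 m and distance of each of box_tube, collar from where it was at the start of the episode below 0.02 m); the robot touches nothing.
It fails at once if the closed box tube is pushed or carried 20 mm or more from where it lay (distance of box_tube from where it was at the start of the episode above 0.02 m).
It fails at once if the pipe collar is pushed or carried 20 mm or more from where it lay (distance of collar from where it was at the start of the episode above 0.02 m).
It also fails if it takes over 104 s, if anything falls off the work surface, if the arm or the gripper's body presses on something with over 40 N, if the wrist force passes 120 N, or if a joint passes its speed limit or range.

## Working session

There is one attempt and no reset: what is moved stays moved. The work goes in short steps, Python scripts to look and compute and a tool call to move; the robot and the scene stay as the last step left them, time stands still between calls to the robot, and variables do not carry over. Pictures are saved under pics/ and viewed, about 12 in all and at most 16, crops included, and the job is handed in when it is done.

Besides the shell and the picture viewer there is one more tool, called after "Emit:" in YAML: its name, and indented under it one key for each argument. step_arm: Moves the arm, as the interface text tells. Its arguments: {"type":"object","properties":{"targets":{"type":"array"},"claw":{"type":"number"},"force":{"type":"number"}},"required":["targets"]}

```bash
mkdir -p pics; ls; python3 - <<'E'
from cell import manip
import cv2,numpy as np
o=manip.get_obs();print(o)
for n in("top","side"):
    c=manip.capture(n);cv2.imwrite(f"pics/{n}0.png",c["color"][:,:,::-1]);np.savez(f"{n}0.npz",**c);print(n,c["intrinsics"],c["extrinsics"])
E
```

```text
pics
{'t': 0.0, 'joint_pos': array([ 6.72082698e+01,  1.49356838e+01, -7.98544985e+00,  6.71922957e+01,
       -1.60036128e-04,  8.99999966e+01]), 'qvel': array([-0.00849183, -0.06171744, -0.08548312, -0.01854939, -0.03502405,
        0.02551329]), 'effort': array([-3.15591260e-04, -4.05673313e+01,  2.53922546e+01,  1.87944603e-02,
       -4.77706135e-05,  3.13101566e-06]), 'position': array([0.20310781, 0.48336736, 0.23046742]), 'orientation': array([[ 9.21919099e-01, -7.64332032e-04,  3.87381711e-01],
       [-3.87382465e-01, -1.82621928e-03,  9.21917290e-01],
       [ 2.79303542e-06, -9.99998040e-01, -1.97971526e-03]]), 'ft_force': array([0.49100459, 0.74938017, 0.02882485]), 'moment': array([ 0.01822093,  0.00336215, -0.02133248]), 'width': 0.08520483218250287}
top [[517.99728454   0.         321.42854287]
 [  0.         517.99728454 242.62667625]
 [  0.           0.           1.        ]] [[ 0.01675217 -0.9997575   0.01429366 -0.01930521]
 [ 0.9938146   0.01821881  0.10954735 -0.45586086]
 [-0.1097812   0.0123701   0.9938788  -1.03652084]
 [ 0.          0.          0.          1.        ]]
side [[451.67081398   0.         312.18350878]
 [  0.         451.67081398 238.7196679 ]
 [  0.           0.           1.        ]] [[ 0.78494961 -0.61946244 -0.01097245 -0.37478291]
 [ 0.41084516  0.50718153  0.75761016 -0.22717077]
 [-0.46374601 -0.59919378  0.65261508 -0.70236223]
 [ 0.          0.          0.          1.        ]]
```

View pics/top0.png

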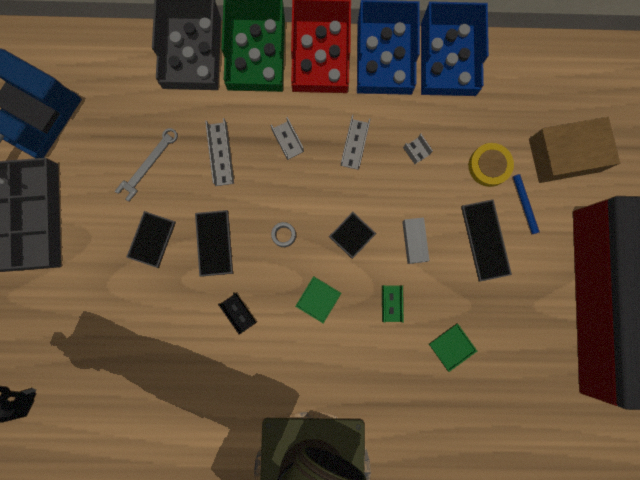

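View pics/side0.png

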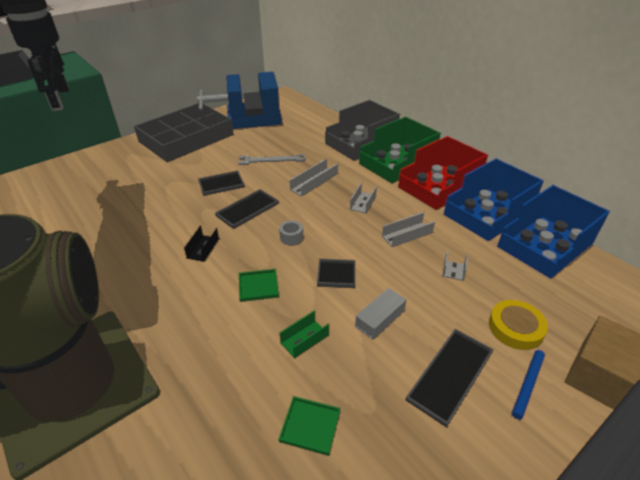

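Top view: the channels are longest (220,153), second (288,139), third (355,143) and shortest (418,150). The black trays with grey rims are second (151,239), third (214,243), shortest (353,235) and longest (486,240). The look-alikes are the black channel (238,313), green channel (393,303), green plates (319,300) and (453,347), box tube (416,240) and collar (284,235). The galvanised pieces and black trays fit the description. Next I fit box models to both views.

```bash
cat > h.py <<'E'
import numpy as np,cv2
from scipy.optimize import minimize
def load(n): return dict(np.load(n))
def proj(c,P):
    P=np.atleast_2d(P);E=c["extrinsics"];q=P@E[:3,:3].T+E[:3,3];q=q*[1,-1,-1]
    u=q@c["intrinsics"].T;return u[:,:2]/u[:,2:]
def unproj(c,uv,z):
    E=c["extrinsics"];d=np.linalg.inv(c["intrinsics"])@[uv[0],uv[1],1];d=E[:3,:3].T@(d*[1,-1,-1])
    o=-E[:3,:3].T@E[:3,3];return o+d*(z-o[2])/d[2]
def box(x,y,yaw,L,W,z0,z1):
    c,s=np.cos(yaw),np.sin(yaw)
    return np.array([[x+a*L/2*c-b*W/2*s,y+a*L/2*s+b*W/2*c,z] for a in(1,-1) for b in(1,-1) for z in(z0,z1)])
def hullmask(p,shape,k=4):
    m=np.zeros((shape[0],shape[1]),np.uint8);h=cv2.convexHull(p.astype(np.float32))
    cv2.fillPoly(m,[np.round(h*16).astype(np.int32)],255,cv2.LINE_AA,4);return m/255.
def objmask(c,uv,sat=70,R=60):
    hsv=cv2.cvtColor(c["color"],cv2.COLOR_RGB2HSV).astype(int);rgb=c["color"].astype(int)
    m=((rgb[:,:,0]-rgb[:,:,2])<sat_thr(rgb)).astype(np.uint8)
    n,l,st,ce=cv2.connectedComponentsWithStats(cv2.morphologyEx(m,cv2.MORPH_CLOSE,np.ones((3,3))))
    w=l[int(uv[1])-4:int(uv[1])+5,int(uv[0])-4:int(uv[0])+5].ravel();w=w[w>0]
    k=np.bincount(w).argmax();mm=(l==k).astype(np.uint8)
    pts=np.argwhere(mm)[:,::-1].astype(np.int32);h=cv2.convexHull(pts)
    o=np.zeros(m.shape,np.uint8);cv2.fillPoly(o,[h],1);return o,h,st[k]
def sat_thr(rgb): return 0.22*rgb[:,:,0]+2
def fit(cs,ms,x0,L,W,H,freez=True):
    def f(p):
        e=0
        for c,m in zip(cs,ms):
            z0=p[3] if freez else 0
            r=hullmask(proj(c,box(p[0],p[1],p[2],L,W,z0,z0+H)),m.shape);e+=np.abs(r-m).sum()/m.sum()
        return e
    best=None
    S=np.vstack([np.zeros(4)]+[np.eye(4)[i]*d for i,d in enumerate([.01,.01,.15,.01])])
    for x in x0:
        x=np.array(x,float)
        for _ in range(3):
            r=minimize(f,x,method="Nelder-Mead",options=dict(initial_simplex=x+S,xatol=1e-5,fatol=1e-5));x=r.x
        if best is None or r.fun<best.fun: best=r
    return best
E
cat > m.py <<'E'
from h import *
T,S=load("top0.npz"),load("side0.npz")
obj=dict(longest=((220,153),.135,.04,.03),second=((288,139),.075,.04,.03),third=((355,143),.105,.04,.03),shortest=((418,150),.045,.04,.03),
 tray_second=((151,239),.103,.068,.01),tray_third=((214,243),.133,.068,.01),tray_shortest=((353,235),.073,.068,.01),tray_longest=((486,240),.163,.068,.01),
 box=((416,240),.09,.04,.03),collar=((284,235),.05,.05,.03))
vt,vs=T["color"].copy(),S["color"].copy()
for n,(uv,L,W,H) in obj.items():
    P=unproj(T,uv,H/2);us=proj(S,P)[0]
    mt,ht,a=objmask(T,uv);ms,hs,b=objmask(S,us)
    cv2.polylines(vt,[ht],True,(255,0,0));cv2.polylines(vs,[hs],True,(255,0,0))
    r=fit([T,S],[mt,ms],[[P[0],P[1],y,0] for y in np.arange(0,3.1,.39)],L,W,H)
    x=r.x;print(n,"xy",x[:2].round(4),"yaw",np.degrees(x[2]).round(1),"z0",x[3].round(4),"err",round(r.fun,3),"areas",a[4],b[4],"r",np.hypot(*x[:2]).round(3))
    for v,c in((vt,T),(vs,S)):
        h=cv2.convexHull(proj(c,box(*x[:3],L,W,x[3],x[3]+H)).astype(np.float32)).round().astype(np.int32);cv2.polylines(v,[h],True,(0,255,255))
a=cv2.resize(vt[100:300,110:530],(800,381));b=cv2.resize(vs[140:440,180:520],(0,0),fx=.73,fy=.73)
b=vs[140:340,180:520];b=cv2.resize(b,(374,219))
o=np.zeros((600,800,3),np.uint8);o[:381]=a;o[381:,:374]=b;o[381:,400:]=cv2.resize(vs[220:430,300:600],(400,219));cv2.imwrite("pics/fit.png",o[:,:,::-1])
E
python3 m.py
```

```text
longest xy [0.6445 0.2065] yaw 10.5 z0 0.0004 err 0.157 areas 1288 881 r 0.677
second xy [0.6796 0.066 ] yaw 209.4 z0 -0.0032 err 0.223 areas 681 445 r 0.683
third xy [ 0.6737 -0.0787] yaw -10.9 z0 -0.0002 err 0.157 areas 918 1023 r 0.678
shortest xy [ 0.6617 -0.2109] yaw 33.7 z0 -0.0019 err 0.249 areas 465 394 r 0.695
tray_second xy [0.4607 0.3438] yaw -19.2 z0 -0.0008 err 0.264 areas 1608 682 r 0.575
tray_third xy [0.4538 0.2137] yaw 186.9 z0 -0.001 err 0.174 areas 2072 1124 r 0.502
tray_shortest xy [ 0.4769 -0.075 ] yaw 137.5 z0 -0.0004 err 0.199 areas 1093 980 r 0.483
tray_longest xy [ 0.4714 -0.3564] yaw 192.1 z0 -0.001 err 0.119 areas 2503 4114 r 0.591
box xy [ 0.466  -0.2057] yaw 7.8 z0 0.0014 err 0.147 areas 953 1413 r 0.509Traceback (most recent call last):
  File "m.py", line 9, in <module>
    mt,ht,a=objmask(T,uv);ms,hs,b=objmask(S,us)
            ~~~~~~~^^^^^^
  File "h.py", line 21, in objmask
    k=np.bincount(w).argmax();mm=(l==k).astype(np.uint8)
ValueError: attempt to get argmax of an empty sequence
```

```bash
sed -i 's/ box=(\(.*\)),collar=.*$/ box=(\1))/' m.py; python3 m.py | tail -1; python3 -c "
from h import *
print('collar',unproj(load('top0.npz'),(284,235),.025))"
```

```text
box xy [ 0.466  -0.2057] yaw 7.8 z0 0.0014 err 0.147 areas 953 1413 r 0.509
collar [0.47047865 0.06572264 0.025     ]
```

View pics/fit.png

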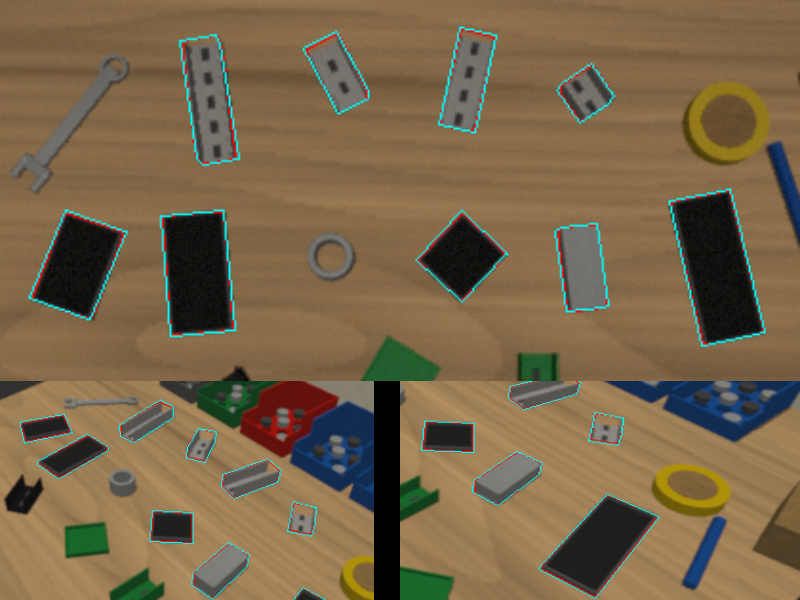

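The fits match in both views. All bases come out at z≈0 and all sizes fit; the shortest tray is nearly square, so its yaw is ambiguous by 90°, which doesn't matter here. Moving above the longest piece now.

Emit:
step_arm:
  targets:
    - {"dp":[44.1,-27.7,-11],"angular":[0,0,0.58]}
    - {"dp":[44.1,-27.7,-11],"angular":[0,0,0.58]}
    - {"dp":[44.1,-27.7,-11],"angular":[0,0,0.58]}
    - {"dp":[44.1,-27.7,-11],"angular":[0,0,0.58]}
    - {"dp":[44.1,-27.7,-11],"angular":[0,0,0.58]}
    - {"dp":[44.1,-27.7,-11],"angular":[0,0,0.58]}
    - {"dp":[44.1,-27.7,-11],"angular":[0,0,0.58]}
    - {"dp":[44.1,-27.7,-11],"angular":[0,0,0.58]}
    - {"dp":[44.1,-27.7,-11],"angular":[0,0,0.58]}
    - {"dp":[44.1,-27.7,-11],"angular":[0,0,0.58]}
    - {"dp":[44.1,-27.7,-11],"angular":[0,0,0.58]}
    - {"dp":[44.1,-27.7,-11],"angular":[0,0,0.58]}
  claw: 100
  force: 60

```text
t: 1.6
position: [0.6433, 0.2079, 0.1216]
orientation: [[0.983, -0.0, -0.183], [0.183, 0.0, 0.983], [-0.0, -1.0, 0.0]]
ft_force: [0.7, 0.0, 0.8]
width: 0.0857
```

```bash
cat > s.py <<'E'
from cell import manip
import numpy as np
o=manip.get_obs();R=o["orientation"]
print(round(o["t"],2),"p",o["position"].round(4),"jaw",np.degrees(np.arctan2(R[1,2],R[0,2])).round(1),"ydown",R[:,1].round(3),"q",o["joint_pos"].round(1),"w",round(o["width"],4),"F",o["ft_force"].round(1))
E
cat > wr.py <<'E'
import sys;from h import *;from cell import manip
c=manip.capture("wrist");cv2.imwrite(f"pics/{sys.argv[1]}.png",c["color"][:,:,::-1]);np.savez(f"{sys.argv[1]}.npz",**c)
E
python3 s.py; python3 wr.py w1
```

```text
1.6 p [0.6433 0.2079 0.1216] jaw 100.5 ydown [-0.  0. -1.] q [17.9 32.9  4.4 61.5  0.   7.4] w 0.0857 F [0.7 0.  0.8]
```

View pics/w1.png

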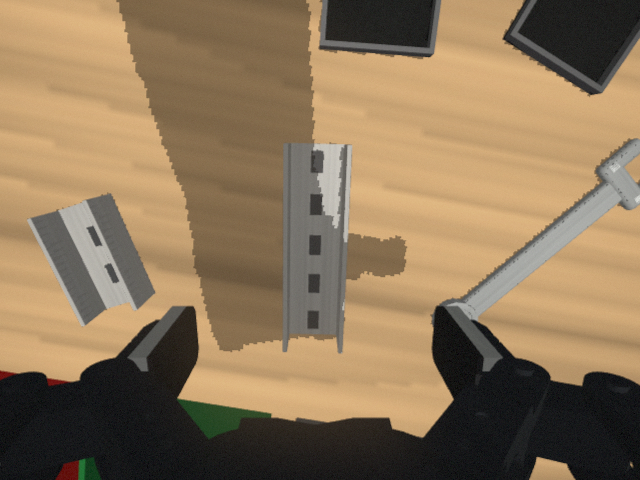

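The wrist view shows the longest piece aligned with the jaws and centred at column ~317; the wrench end at (455,310) lies outside the finger path. The joint 6 sign suits the positive headings. Descending and gripping.

Emit:
step_arm:
  targets:
    - {"dp":[0,0,-5],"angular":[0,0,0]}
    - {"dp":[0,0,-9],"angular":[0,0,0]}
    - {"dp":[0,0,-11],"angular":[0,0,0]}
    - {"dp":[0,0,-11.5],"angular":[0,0,0]}
    - {"dp":[0,0,-11.5],"angular":[0,0,0]}

```text
t: 2.28
position: [0.6444, 0.2077, 0.0071]
orientation: [[0.983, 0.001, -0.182], [0.182, 0.0, 0.983], [0.001, -1.0, 0.0]]
ft_force: [0.0, -0.2, -0.1]
width: 0.0854
```

Emit:
step_arm:
  targets:
    - {"dp":[0,0,0],"angular":[0,0,0]}
    - {"dp":[0,0,0],"angular":[0,0,0]}
    - {"dp":[0,0,0],"angular":[0,0,0]}
    - {"dp":[0,0,0],"angular":[0,0,0]}
    - {"dp":[0,0,0],"angular":[0,0,0]}
    - {"dp":[0,0,0],"angular":[0,0,0]}
    - {"dp":[0,0,0],"angular":[0,0,0]}
    - {"dp":[0,0,0],"angular":[0,0,0]}
  claw: 0
  force: 60

```text
t: 3.28
position: [0.6454, 0.2073, 0.0076]
orientation: [[0.983, 0.002, -0.181], [0.181, 0.001, 0.983], [0.002, -1.0, 0.0]]
ft_force: [0.3, 0.3, 5.9]
width: 0.0387
```

Emit:
step_arm:
  targets:
    - {"dp":[0,0,2],"angular":[0,0,0]}
    - {"dp":[0,0,5],"angular":[0,0,0]}
    - {"dp":[0,0,8],"angular":[0,0,0]}
    - {"dp":[0,0,8],"angular":[0,0,0]}

```text
t: 3.78
position: [0.6461, 0.2075, 0.0883]
orientation: [[0.983, 0.004, -0.181], [0.181, 0.001, 0.983], [0.005, -1.0, 0.001]]
ft_force: [0.7, -0.1, -2.8]
width: 0.0388
```

```bash
python3 s.py; python3 wr.py w2
```

```text
3.77 p [0.6461 0.2075 0.0883] jaw 100.4 ydown [ 0.004  0.001 -1.   ] q [17.8 34.2  1.5 57.  -0.   7.4] w 0.0388 F [ 0.7 -0.1 -2.8]
```

View pics/w2.png

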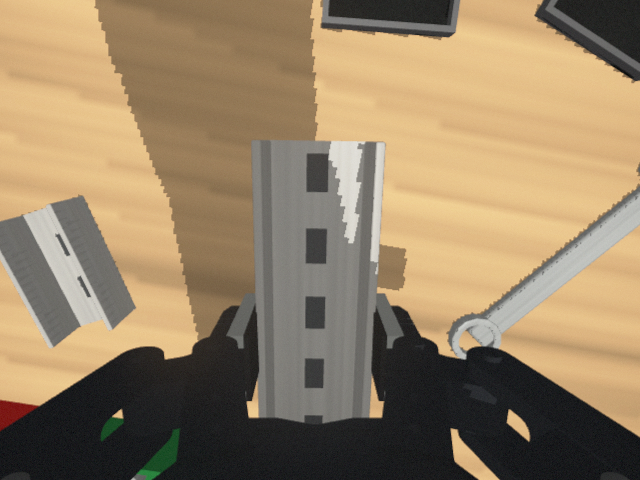

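The longest piece is held level, width 0.039, slots visible at (317,170)–(313,375). Carrying it to its tray.

Emit:
step_arm:
  targets:
    - {"dp":[-1.7,-5.6,1],"angular":[0,0,0.003]}
    - {"dp":[-3.4,-11.2,2],"angular":[0,0,0.006]}
    - {"dp":[-5.2,-16.9,2],"angular":[0,0,0.01]}
    - {"dp":[-6.9,-22.5,2],"angular":[0,0,0.012]}
    - {"dp":[-8.6,-28.1,2],"angular":[0,0,0.015]}
    - {"dp":[-10.3,-33.7,2],"angular":[0,0,0.02]}
    - {"dp":[-12,-39.4,2],"angular":[0,0,0.02]}
    - {"dp":[-13.8,-45,2],"angular":[0,0,0.025]}
    - {"dp":[-15.5,-50.6,2],"angular":[0,0,0.03]}
    - {"dp":[-17.2,-56.3,2],"angular":[0,0,0.03]}
    - {"dp":[-17.2,-56.3,2],"angular":[0,0,0.03]}
    - {"dp":[-17.2,-56.3,2],"angular":[0,0,0.03]}

```text
t: 5.32
position: [0.471, -0.355, 0.1044]
orientation: [[0.978, -0.003, -0.21], [0.21, 0.003, 0.978], [-0.002, -1.0, 0.003]]
ft_force: [0.2, -0.1, -3.0]
width: 0.0388
```

```bash
python3 s.py; python3 wr.py w3
```

```text
5.33 p [ 0.471  -0.355   0.1044] jaw 102.1 ydown [-0.003  0.003 -1.   ] q [-37.   25.8 -11.1  53.3   0.  -49.1] w 0.0388 F [ 0.2 -0.1 -3. ]
```

View pics/w3.png

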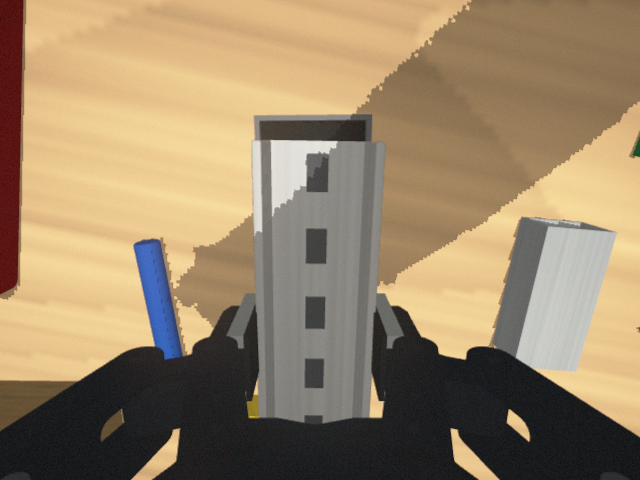

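The tray rim shows at (255–372,117), centred under the piece. Lowering and releasing.

Emit:
step_arm:
  targets:
    - {"dp":[0,0,-4],"angular":[0,0,0]}
    - {"dp":[0,0,-7.5],"angular":[0,0,0]}
    - {"dp":[0,0,-9],"angular":[0,0,0]}
    - {"dp":[0,0,-9.6],"angular":[0,0,0]}
    - {"dp":[0,0,-9.6],"angular":[0,0,0]}

```text
t: 6.0
position: [0.4732, -0.3557, 0.0114]
orientation: [[0.977, 0.001, -0.212], [0.212, -0.001, 0.977], [0.001, -1.0, -0.001]]
ft_force: [0.5, 0.3, -2.9]
width: 0.0391
```

Emit:
step_arm:
  targets:
    - {"dp":[0,0,0],"angular":[0,0,0]}
    - {"dp":[0,0,0],"angular":[0,0,0]}
    - {"dp":[0,0,0],"angular":[0,0,0]}
    - {"dp":[0,0,0],"angular":[0,0,0]}
    - {"dp":[0,0,0],"angular":[0,0,0]}
    - {"dp":[0,0,5],"angular":[0,0,0]}
    - {"dp":[0,0,10],"angular":[0,0,0]}
    - {"dp":[0,0,11],"angular":[0,0,0]}
    - {"dp":[0,0,11],"angular":[0,0,0]}
  claw: 85

```text
t: 7.12
position: [0.4727, -0.3563, 0.1209]
orientation: [[0.978, 0.001, -0.211], [0.211, -0.001, 0.978], [0.001, -1.0, -0.001]]
ft_force: [0.6, 0.5, -0.7]
width: 0.0725
```

```bash
python3 s.py; python3 wr.py w4
```

```text
7.12 p [ 0.4727 -0.3563  0.1209] jaw 102.2 ydown [ 0.001 -0.001 -1.   ] q [-37.   25.   -9.7  55.2  -0.  -49.2] w 0.0725 F [ 0.6  0.5 -0.7]
```

View pics/w4.png

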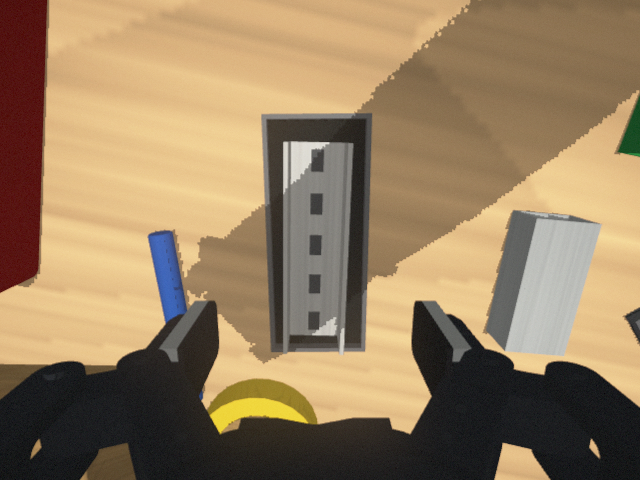

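The longest is seated inside its rim: the piece spans rows 142–352 in the tray's 115–352, which is about 3 mm off in x and fine. Next is the shortest.

Emit:
step_arm:
  targets:
    - {"dp":[4,3,0],"angular":[0,0,0.08]}
    - {"dp":[8,6.1,0],"angular":[0,0,0.16]}
    - {"dp":[12,9.2,0],"angular":[0,0,0.24]}
    - {"dp":[16,12.2,0],"angular":[0,0,0.32]}
    - {"dp":[19,14.5,0],"angular":[0,0,0.38]}
    - {"dp":[19,14.5,0],"angular":[0,0,0.38]}
    - {"dp":[19,14.5,0],"angular":[0,0,0.38]}
    - {"dp":[19,14.5,0],"angular":[0,0,0.38]}
  claw: 100

```text
t: 8.18
position: [0.6609, -0.2117, 0.1195]
orientation: [[0.831, -0.002, -0.557], [0.557, 0.0, 0.831], [-0.002, -1.0, 0.001]]
ft_force: [0.2, 0.6, -0.3]
width: 0.086
```

```bash
python3 s.py; python3 wr.py w5
```

```text
8.18 p [ 0.6609 -0.2117  0.1195] jaw 123.8 ydown [-0.002  0.    -1.   ] q [-17.8  34.9   7.6  62.9  -0.  -51.6] w 0.086 F [ 0.2  0.6 -0.3]
```

View pics/w5.png

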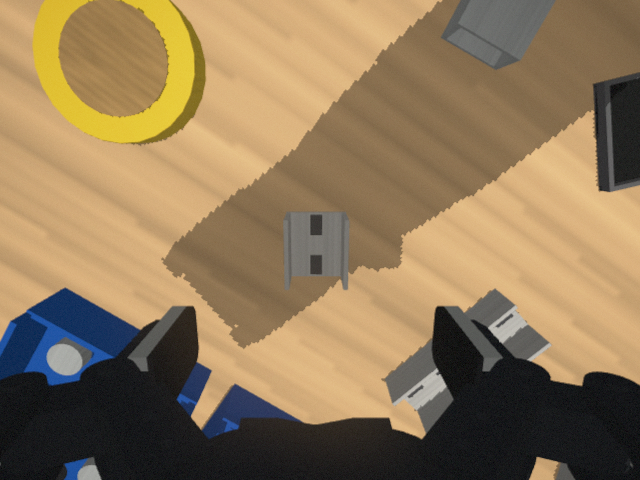

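The shortest is aligned, at (316,245). Descend, grip, lift.

Emit:
step_arm:
  targets:
    - {"dp":[0,0,-5],"angular":[0,0,0]}
    - {"dp":[0,0,-9],"angular":[0,0,0]}
    - {"dp":[0,0,-11],"angular":[0,0,0]}
    - {"dp":[0,0,-11.4],"angular":[0,0,0]}
    - {"dp":[0,0,-11.4],"angular":[0,0,0]}

```text
t: 8.85
position: [0.6625, -0.2116, 0.0071]
orientation: [[0.83, 0.001, -0.558], [0.558, -0.0, 0.83], [0.0, -1.0, -0.001]]
ft_force: [-0.4, -0.7, 0.7]
width: 0.0856
```

Emit:
step_arm:
  targets:
    - {"dp":[0,0,0],"angular":[0,0,0]}
    - {"dp":[0,0,0],"angular":[0,0,0]}
    - {"dp":[0,0,0],"angular":[0,0,0]}
    - {"dp":[0,0,0],"angular":[0,0,0]}
    - {"dp":[0,0,0],"angular":[0,0,0]}
    - {"dp":[0,0,0],"angular":[0,0,0]}
    - {"dp":[0,0,0],"angular":[0,0,0]}
    - {"dp":[0,0,3],"angular":[0,0,0]}
    - {"dp":[0,0,7],"angular":[0,0,0]}
    - {"dp":[0,0,10],"angular":[0,0,0]}
    - {"dp":[0,0,10],"angular":[0,0,0]}
  claw: 0
  force: 60

```text
t: 10.22
position: [0.6642, -0.2115, 0.1089]
orientation: [[0.83, 0.005, -0.558], [0.558, -0.002, 0.83], [0.003, -1.0, -0.004]]
ft_force: [-0.5, -0.6, -0.8]
width: 0.0386
```

```bash
python3 s.py
```

```text
10.22 p [ 0.6642 -0.2115  0.1089] jaw 123.9 ydown [ 0.005 -0.002 -1.   ] q [-17.7  35.2   6.6  61.1  -0.  -51.6] w 0.0386 F [-0.5 -0.6 -0.8]
```

Emit:
step_arm:
  targets:
    - {"dp":[-4.7,3.4,0],"angular":[0,0,0.06]}
    - {"dp":[-9.4,6.8,0],"angular":[0,0,0.12]}
    - {"dp":[-14,10.2,0],"angular":[0,0,0.18]}
    - {"dp":[-18.7,13.6,0],"angular":[0,0,0.24]}
    - {"dp":[-18.7,13.6,0],"angular":[0,0,0.24]}
    - {"dp":[-18.7,13.6,0],"angular":[0,0,0.24]}
    - {"dp":[-18.7,13.6,-4],"angular":[0,0,0.24]}
    - {"dp":[-18.7,13.6,-7.5],"angular":[0,0,0.24]}
    - {"dp":[-18.7,13.6,-9],"angular":[0,0,0.24]}
    - {"dp":[-18.7,13.6,-9.6],"angular":[0,0,0.24]}
    - {"dp":[-18.7,13.6,-9.6],"angular":[0,0,0.24]}

```text
t: 11.6
position: [0.4771, -0.0757, 0.0106]
orientation: [[0.674, 0.002, -0.739], [0.739, -0.0, 0.674], [0.001, -1.0, -0.001]]
ft_force: [0.4, 0.4, -0.3]
width: 0.0389
```

```bash
python3 s.py
```

```text
11.6 p [ 0.4771 -0.0757  0.0106] jaw 137.6 ydown [ 0.002 -0.    -1.   ] q [ -9.   22.8 -33.9  33.2  -0.  -56.6] w 0.0389 F [ 0.4  0.4 -0.3]
```

Emit:
step_arm:
  targets:
    - {"dp":[0,0,0],"angular":[0,0,0]}
    - {"dp":[0,0,0],"angular":[0,0,0]}
    - {"dp":[0,0,0],"angular":[0,0,0]}
    - {"dp":[0,0,0],"angular":[0,0,0]}
    - {"dp":[0,0,0],"angular":[0,0,0]}
    - {"dp":[0,0,5],"angular":[0,0,0]}
    - {"dp":[0,0,10],"angular":[0,0,0]}
    - {"dp":[0,0,11],"angular":[0,0,0]}
    - {"dp":[0,0,11],"angular":[0,0,0]}
  claw: 85

```text
t: 12.72
position: [0.4758, -0.075, 0.1207]
orientation: [[0.673, 0.002, -0.739], [0.739, -0.0, 0.673], [0.001, -1.0, -0.001]]
ft_force: [0.4, -0.5, -0.6]
width: 0.0724
```

```bash
python3 s.py; python3 wr.py w6
```

```text
12.72 p [ 0.4758 -0.075   0.1207] jaw 137.7 ydown [ 0.002 -0.    -1.   ] q [ -9.   15.1 -25.3  49.5  -0.  -56.6] w 0.0724 F [ 0.4 -0.5 -0.6]
```

View pics/w6.png

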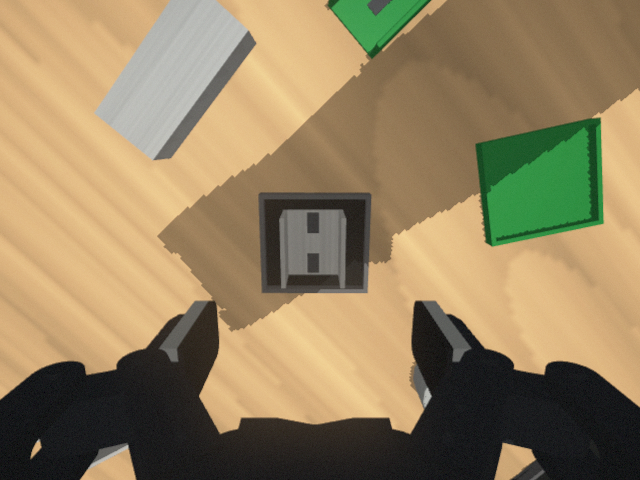

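The shortest lies flat inside its tray, at (313,243). Next is the third.

Emit:
step_arm:
  targets:
    - {"dp":[5,-0.1,0],"angular":[0,0,-0.17]}
    - {"dp":[10,-0.2,0],"angular":[0,0,-0.34]}
    - {"dp":[15,-0.3,0],"angular":[0,0,-0.51]}
    - {"dp":[19.9,-0.4,0],"angular":[0,0,-0.68]}
    - {"dp":[19.9,-0.4,0],"angular":[0,0,-0.85]}
    - {"dp":[19.9,-0.4,0],"angular":[0,0,-1.02]}
    - {"dp":[19.9,-0.4,0],"angular":[0,0,-1.02]}
    - {"dp":[19.9,-0.4,0],"angular":[0,0,-1.02]}
    - {"dp":[19.9,-0.4,0],"angular":[0,0,-1.02]}
  claw: 100

```text
t: 13.9
position: [0.674, -0.079, 0.1199]
orientation: [[0.983, -0.001, 0.185], [-0.185, 0.0, 0.983], [-0.001, -1.0, -0.0]]
ft_force: [-0.3, 0.1, 0.0]
width: 0.0856
```

```bash
python3 s.py; python3 wr.py w7
```

```text
13.9 p [ 0.674  -0.079   0.1199] jaw 79.3 ydown [-0.001  0.    -1.   ] q [-6.7 33.3  4.7 61.5 -0.   4. ] w 0.0856 F [-0.3  0.1  0. ]
```

View pics/w7.png

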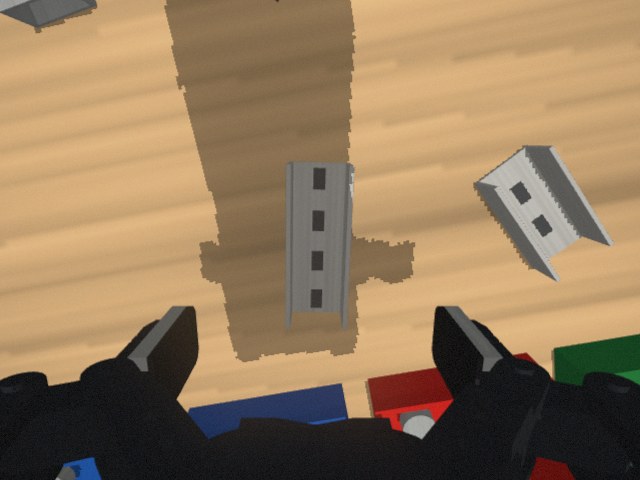

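The third is aligned, at (318,240).

Emit:
step_arm:
  targets:
    - {"dp":[0,0,-5],"angular":[0,0,0]}
    - {"dp":[0,0,-9],"angular":[0,0,0]}
    - {"dp":[0,0,-11],"angular":[0,0,0]}
    - {"dp":[0,0,-11.4],"angular":[0,0,0]}
    - {"dp":[0,0,-11.4],"angular":[0,0,0]}

```text
t: 14.58
position: [0.6749, -0.0791, 0.007]
orientation: [[0.982, 0.001, 0.186], [-0.186, -0.0, 0.982], [0.001, -1.0, 0.0]]
ft_force: [0.6, -0.2, -0.4]
width: 0.0853
```

Emit:
step_arm:
  targets:
    - {"dp":[0,0,0],"angular":[0,0,0]}
    - {"dp":[0,0,0],"angular":[0,0,0]}
    - {"dp":[0,0,0],"angular":[0,0,0]}
    - {"dp":[0,0,0],"angular":[0,0,0]}
    - {"dp":[0,0,0],"angular":[0,0,0]}
    - {"dp":[0,0,0],"angular":[0,0,0]}
    - {"dp":[0,0,0],"angular":[0,0,0]}
    - {"dp":[0,0,3],"angular":[0,0,0]}
    - {"dp":[0,0,7],"angular":[0,0,0]}
    - {"dp":[0,0,10],"angular":[0,0,0]}
    - {"dp":[0,0,10],"angular":[0,0,0]}
  claw: 0
  force: 60

```text
t: 15.95
position: [0.6762, -0.0793, 0.1085]
orientation: [[0.982, 0.005, 0.187], [-0.187, -0.001, 0.982], [0.005, -1.0, 0.0]]
ft_force: [0.3, 0.7, -1.6]
width: 0.0386
```

```bash
python3 s.py
```

```text
15.95 p [ 0.6762 -0.0793  0.1085] jaw 79.2 ydown [ 0.005 -0.001 -1.   ] q [-6.7 33.6  3.6 59.7 -0.   4.1] w 0.0386 F [ 0.3  0.7 -1.6]
```

Emit:
step_arm:
  targets:
    - {"dp":[-3.7,4.9,0],"angular":[0,0,0.05]}
    - {"dp":[-7.4,9.8,0],"angular":[0,0,0.1]}
    - {"dp":[-11.1,14.7,0],"angular":[0,0,0.15]}
    - {"dp":[-14.8,19.5,0],"angular":[0,0,0.2]}
    - {"dp":[-18.5,24.4,0],"angular":[0,0,0.26]}
    - {"dp":[-22.2,29.3,0],"angular":[0,0,0.31]}
    - {"dp":[-22.2,29.3,0],"angular":[0,0,0.31]}
    - {"dp":[-22.2,29.3,0],"angular":[0,0,0.31]}

```text
t: 16.95
position: [0.4515, 0.2136, 0.105]
orientation: [[0.992, -0.002, -0.123], [0.123, -0.002, 0.992], [-0.002, -1.0, -0.001]]
ft_force: [0.2, -1.4, -2.1]
width: 0.039
```

Emit:
step_arm:
  targets:
    - {"dp":[0,0,-4],"angular":[0,0,0]}
    - {"dp":[0,0,-7.5],"angular":[0,0,0]}
    - {"dp":[0,0,-9],"angular":[0,0,0]}
    - {"dp":[0,0,-9.6],"angular":[0,0,0]}
    - {"dp":[0,0,-9.6],"angular":[0,0,0]}

```text
t: 17.58
position: [0.4529, 0.2124, 0.0106]
orientation: [[0.993, -0.0, -0.119], [0.119, -0.001, 0.993], [-0.0, -1.0, -0.001]]
ft_force: [0.1, -0.2, 0.6]
width: 0.0385
```

```bash
python3 s.py
```

```text
17.57 p [0.4529 0.2124 0.0106] jaw 96.8 ydown [-0.    -0.001 -1.   ] q [ 25.1  24.2 -31.4  34.5  -0.   18.3] w 0.0385 F [ 0.1 -0.2  0.6]
```

Emit:
step_arm:
  targets:
    - {"dp":[0,0,0],"angular":[0,0,0]}
    - {"dp":[0,0,0],"angular":[0,0,0]}
    - {"dp":[0,0,0],"angular":[0,0,0]}
    - {"dp":[0,0,0],"angular":[0,0,0]}
    - {"dp":[0,0,0],"angular":[0,0,0]}
    - {"dp":[0,0,5],"angular":[0,0,0]}
    - {"dp":[0,0,10],"angular":[0,0,0]}
    - {"dp":[0,0,11],"angular":[0,0,0]}
    - {"dp":[0,0,11],"angular":[0,0,0]}
  claw: 85

```text
t: 18.7
position: [0.4527, 0.2142, 0.1207]
orientation: [[0.993, 0.001, -0.122], [0.122, 0.001, 0.993], [0.001, -1.0, 0.0]]
ft_force: [-0.1, -1.1, -1.1]
width: 0.0725
```

```bash
python3 s.py; python3 wr.py w8
```

```text
18.7 p [0.4527 0.2142 0.1207] jaw 97.0 ydown [ 0.001  0.001 -1.   ] q [ 25.3  16.8 -22.7  50.3   0.   18.3] w 0.0725 F [-0.1 -1.1 -1.1]
```

View pics/w8.png

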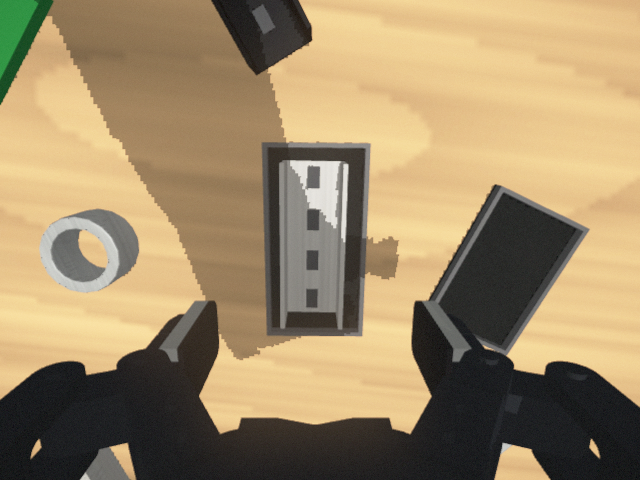

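The third is seated, at (313,240). Next is the second (galvanised; the black and green look-alikes are left alone).

Emit:
step_arm:
  targets:
    - {"dp":[5,-3.2,0],"angular":[0,0,0.1]}
    - {"dp":[10,-6.5,0],"angular":[0,0,0.2]}
    - {"dp":[15,-9.7,0],"angular":[0,0,0.3]}
    - {"dp":[20,-13,0],"angular":[0,0,0.39]}
    - {"dp":[22.8,-14.8,0],"angular":[0,0,0.39]}
    - {"dp":[22.8,-14.8,0],"angular":[0,0,0.39]}
    - {"dp":[22.8,-14.8,0],"angular":[0,0,0.39]}
    - {"dp":[22.8,-14.8,0],"angular":[0,0,0.39]}
  claw: 100

```text
t: 19.75
position: [0.6788, 0.0668, 0.1195]
orientation: [[0.871, -0.002, -0.491], [0.491, -0.0, 0.871], [-0.002, -1.0, 0.001]]
ft_force: [-0.3, 0.3, 0.3]
width: 0.0853
```

```bash
python3 s.py; python3 wr.py w9
```

```text
19.75 p [0.6788 0.0668 0.1195] jaw 119.4 ydown [-0.002 -0.    -1.   ] q [  5.6  33.7   5.4  61.9   0.  -23.8] w 0.0853 F [-0.3  0.3  0.3]
```

View pics/w9.png

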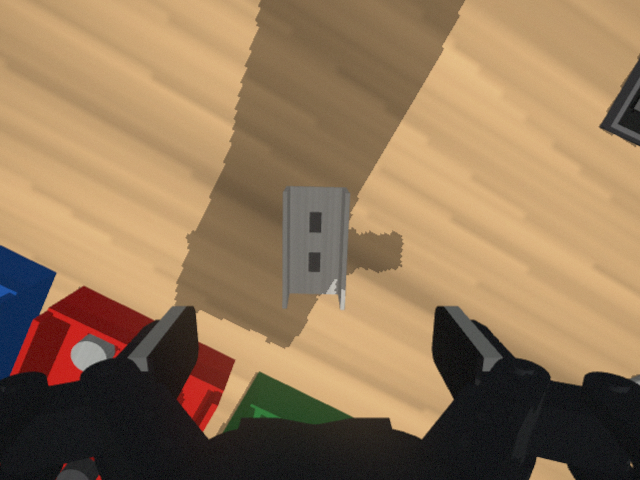

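```bash
python3 -c "
from h import *
for z in(0,.03,.06): print(unproj(load('top0.npz'),(320,92),z).round(3),unproj(load('w9.npz'),(234,360),z).round(3),unproj(load('w9.npz'),(210,350),z).round(3))"
```

```text
[ 0.787 -0.003  0.   ] [0.789 0.058 0.   ] [0.791 0.039 0.   ]
[ 0.775 -0.003  0.03 ] [0.77  0.055 0.03 ] [0.771 0.038 0.03 ]
[ 0.762 -0.003  0.06 ] [0.751 0.052 0.06 ] [0.752 0.038 0.06 ]
```

The bin front is at x ≥ 0.75, so it is clear. Grip.

Emit:
step_arm:
  targets:
    - {"dp":[0,0,-5],"angular":[0,0,0]}
    - {"dp":[0,0,-9],"angular":[0,0,0]}
    - {"dp":[0,0,-11],"angular":[0,0,0]}
    - {"dp":[0,0,-11.4],"angular":[0,0,0]}
    - {"dp":[0,0,-11.4],"angular":[0,0,0]}

```text
t: 20.42
position: [0.6805, 0.0665, 0.0071]
orientation: [[0.871, 0.001, -0.491], [0.491, 0.0, 0.871], [0.001, -1.0, -0.0]]
ft_force: [1.7, 0.9, 0.1]
width: 0.0852
```

Emit:
step_arm:
  targets:
    - {"dp":[0,0,0],"angular":[0,0,0]}
    - {"dp":[0,0,0],"angular":[0,0,0]}
    - {"dp":[0,0,0],"angular":[0,0,0]}
    - {"dp":[0,0,0],"angular":[0,0,0]}
    - {"dp":[0,0,0],"angular":[0,0,0]}
    - {"dp":[0,0,0],"angular":[0,0,0]}
    - {"dp":[0,0,0],"angular":[0,0,0]}
    - {"dp":[0,0,3],"angular":[0,0,0]}
    - {"dp":[0,0,7],"angular":[0,0,0]}
    - {"dp":[0,0,10],"angular":[0,0,0]}
    - {"dp":[0,0,10],"angular":[0,0,0]}
  claw: 0
  force: 60

```text
t: 21.8
position: [0.6823, 0.0661, 0.1087]
orientation: [[0.872, 0.005, -0.49], [0.49, 0.0, 0.872], [0.005, -1.0, -0.002]]
ft_force: [0.1, 0.3, -1.2]
width: 0.0391
```

```bash
python3 s.py
```

```text
21.8 p [0.6823 0.0661 0.1087] jaw 119.3 ydown [ 0.005  0.    -1.   ] q [  5.5  34.1   4.5  60.1  -0.  -23.8] w 0.0391 F [ 0.1  0.3 -1.2]
```

Emit:
step_arm:
  targets:
    - {"dp":[-3.7,4.6,0],"angular":[0,0,-0.14]}
    - {"dp":[-7.4,9.3,0],"angular":[0,0,-0.28]}
    - {"dp":[-11,13.9,0],"angular":[0,0,-0.42]}
    - {"dp":[-14.7,18.5,0],"angular":[0,0,-0.56]}
    - {"dp":[-18.4,23.2,0],"angular":[0,0,-0.7]}
    - {"dp":[-22.1,27.8,0],"angular":[0,0,-0.85]}
    - {"dp":[-22.1,27.8,0],"angular":[0,0,-0.85]}
    - {"dp":[-22.1,27.8,0],"angular":[0,0,-0.85]}

```text
t: 22.8
position: [0.4585, 0.3433, 0.1049]
orientation: [[0.944, -0.002, 0.33], [-0.33, -0.002, 0.944], [-0.001, -1.0, -0.003]]
ft_force: [0.0, 0.7, -1.3]
width: 0.039
```

Emit:
step_arm:
  targets:
    - {"dp":[0,0,-4],"angular":[0,0,0]}
    - {"dp":[0,0,-7.5],"angular":[0,0,0]}
    - {"dp":[0,0,-9],"angular":[0,0,0]}
    - {"dp":[0,0,-9.6],"angular":[0,0,0]}
    - {"dp":[0,0,-9.6],"angular":[0,0,0]}

```text
t: 23.42
position: [0.4604, 0.3437, 0.0112]
orientation: [[0.943, 0.001, 0.332], [-0.332, 0.001, 0.943], [0.001, -1.0, 0.001]]
ft_force: [0.9, -0.3, -1.7]
width: 0.0386
```

```bash
python3 s.py
```

```text
23.43 p [0.4604 0.3437 0.0112] jaw 70.6 ydown [ 0.001  0.001 -1.   ] q [ 36.7  29.7 -20.6  39.6  -0.   56.2] w 0.0386 F [ 0.9 -0.3 -1.7]
```

Release, rise, and check with the top camera.

Emit:
step_arm:
  targets:
    - {"dp":[0,0,0],"angular":[0,0,0]}
    - {"dp":[0,0,0],"angular":[0,0,0]}
    - {"dp":[0,0,0],"angular":[0,0,0]}
    - {"dp":[0,0,0],"angular":[0,0,0]}
    - {"dp":[0,0,0],"angular":[0,0,0]}
    - {"dp":[0,0,5],"angular":[0,0,0]}
    - {"dp":[0,0,10],"angular":[0,0,0]}
    - {"dp":[-6,6,13],"angular":[0,0,0]}
    - {"dp":[-12,11,18],"angular":[0,0,0]}
    - {"dp":[-18,16,22],"angular":[0,0,0]}
    - {"dp":[-24,16,22],"angular":[0,0,0]}
    - {"dp":[-24,16,22],"angular":[0,0,0]}
  claw: 85

```text
t: 24.92
position: [0.2225, 0.5028, 0.2294]
orientation: [[0.943, 0.0, 0.332], [-0.332, 0.001, 0.943], [-0.0, -1.0, 0.001]]
ft_force: [-0.5, 1.3, -0.4]
width: 0.0726
```

```bash
python3 s.py; python3 - <<'E'
from h import *;from cell import manip
T,S=manip.capture("top"),manip.capture("side")
np.savez("top1.npz",**T);np.savez("side1.npz",**S)
o=np.zeros((600,800,3),np.uint8);o[:381]=cv2.resize(T["color"][100:300,110:530],(800,381),interpolation=cv2.INTER_CUBIC)
o[381:,:374]=cv2.resize(S["color"][140:340,180:520],(374,219));o[381:,400:]=cv2.resize(S["color"][220:430,300:600],(400,219));cv2.imwrite("pics/end.png",o[:,:,::-1])
# pieces in trays: bright pixels inside tray region, top view, fit of hull
tr=dict(longest=(.135,.4714,-.3564,12.1,.163),shortest=(.045,.4769,-.075,47.5,.073),third=(.105,.4538,.2137,6.9,.133),second=(.075,.4607,.3438,-19.2,.103))
for n,(L,x,y,a,TL) in tr.items():
    a=np.radians(a);ms=[]
    for c in(T,S):
        g=c["color"].max(2);reg=hullmask(proj(c,box(x,y,a,TL-.014,.054,.003,.034)),g.shape)>.5
        m=((g>62)&reg&((c["color"][:,:,0].astype(int)-c["color"][:,:,2])<sat_thr(c["color"].astype(int)))).astype(np.uint8)
        m=cv2.morphologyEx(m,cv2.MORPH_OPEN,np.ones((2,2)));p=np.argwhere(m)[:,::-1].astype(np.int32)
        h=cv2.convexHull(p);q=np.zeros_like(m);cv2.fillPoly(q,[h],1);ms.append(q)
    best=fit([T,S],ms,[[x,y,a+d,.003] for d in((0,) if n!="shortest" else(0,1.57))],L,.04,.03).x
    d=best[:2]-[x,y];R=np.array([[np.cos(a),np.sin(a)],[-np.sin(a),np.cos(a)]])
    print(n,"in tray mm",(R@d*1000).round(1),"dyaw",np.degrees(best[2]-a).round(1),"z0 mm",(best[3]*1000).round(1))
A=load("top0.npz")
x0=[.466,-.2057,np.radians(7.8),0];mb=[objmask(T,(416,240))[0],objmask(S,proj(S,[.466,-.2057,.015])[0])[0]]
print("box",fit([T,S],mb,[x0],.09,.04,.03).x.round(4))
d=cv2.absdiff(A["color"],T["color"]).max(2);print("diff collar/box",d[215:255,265:303].max(),d[212:270,398:434].max())
E
```

```text
24.93 p [0.2225 0.5028 0.2294] jaw 70.6 ydown [ 0.     0.001 -1.   ] q [66.1 17.4 -4.7 67.9  0.  85.5] w 0.0726 F [-0.5  1.3 -0.4]
longest in tray mm [-0.1 -3. ] dyaw -1.1 z0 mm 7.6
shortest in tray mm [-4.5 -3.5] dyaw 0.2 z0 mm 1.7
third in tray mm [-2.2 -2.1] dyaw -1.8 z0 mm -3.4
second in tray mm [0.3 1.7] dyaw 2.1 z0 mm -4.2
box [ 0.466  -0.2061  0.1372 -0.0008]
diff collar/box 13 17
```

View pics/end.png

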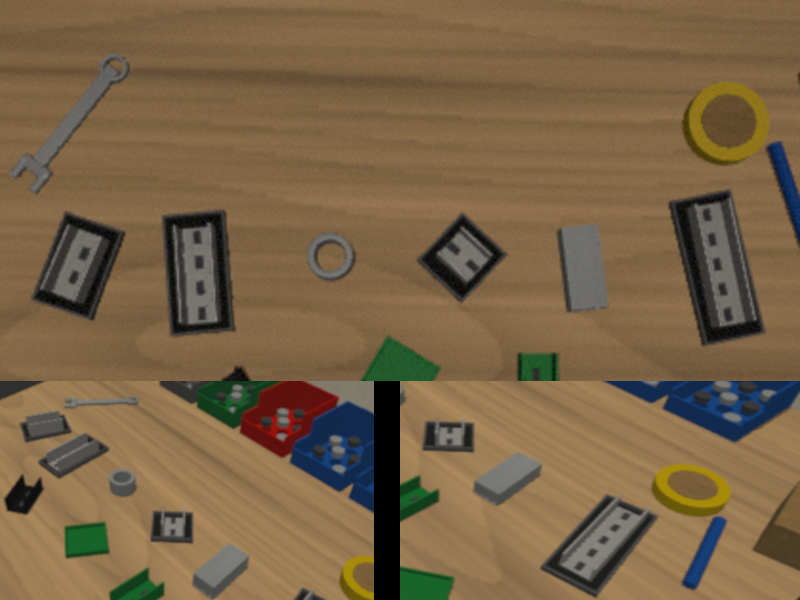

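All four pieces lie in their trays, at (80,265), (198,263), (463,257) and (716,262), well within tolerance. The box tube and collar have not moved.

```bash
python3 -c "
from cell import manip;print(manip.close_job())"
```

```text
the job is handed in; nothing more can be done
None
```

All four galvanised channel pieces were put into the trays of their own length, open side up, and the job was handed in at about 25 s with the gripper empty and clear.

**Position:** the last fit, from the top and side views, puts each piece within about 5 mm of its tray's centre (limit 15.5 mm). Yaw is within about 2° of the tray.

**Look-alikes:** the box tube's fit moved by less than 1 mm in x and y. The collar's patch in the top view is unchanged apart from noise.

**Weak check:** the fitted heights were poor, with undersides from -4 to +8 mm against the expected 3 mm, because the outlines against the black trays are unclear. I relied instead on the pictures, in which every piece looks flat inside its rim, and on releasing each one with its underside within about 2 mm of the tray floor.

**Shortest tray:** its yaw was ambiguous by 90° because it is nearly square. The piece fits either way and is inside the limits both ways.

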